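# Lock a slide clip into the microscope stage rail

### The arm

A 6-joint arm with a two-finger parallel gripper is mounted at the origin on the work surface. World frame = base frame: x ahead of the robot, y to its left, z up, the work surface at z = 0. Lengths are in mm, angles in rad, forces in N, time in s.
With the tool pointing down it reaches from about 400 to 925 mm from the base axis. Payload 12.5 kg.
Tool frame: the origin (TCP) lies at the very end of the fingers, on their centre line; the grasp point (between the pads) lies env.hold_point_z behind it (env.hold_point_z is the distance from the TCP to the grasp point, in mm); y points along the fingers, z is the direction in which the jaws open and shut, and the axes are right-handed (so a half turn about y gives the same grasp; the last joint's range is limited). The gripper opens to 95 mm and grips with 3 to 60 N. Pads are 20 mm wide; open, the fingers measure 119 mm over their backs; the gripper's body (75 mm by 180 mm) begins 59 mm behind the grasp point.
Start: joints at [1.18, 0.491, 1.559, -0, 1.092, -0.106], TCP at [175.586, 599.847, 214.661] pointing down, gripper open.
Joint ranges: [-3.1, 3.1], [-0.84, 2.19], [0.05, 2.79], [-1.13, 4.28], [0.06, 2.93], [-2.69, 2.69]. Speed limits (rad/s): [2.22, 2.22, 2.79, 3.14, 3.14, 3.14].

### API

Orientations are given as [roll, pitch, yaw] about the fixed x, y, z axes, in that order (R = Rz(yaw) Ry(pitch) Rx(roll)).
In Python, from cell import env gives the robot as it stands.
- The arm moves only by the shell command python3 -m inch 'ROWS'. ROWS is JSON, one flat list of numbers, 7 for each row, row after row: the shift along the tool's x, y, z in m, then the turn, a rotation vector about the tool's x, y, z in degrees, then the closure, from -1 (fully open) to 1 (shut). In form: [tx, ty, tz, ax, ay, az, hand, tx, ty, tz, ax, ay, az, hand, ...]. A call has 1 to 10 rows; each row shifts and turns the commanded pose from where the row before left it, along the tool's axes as they then stand; what a row does not reach is not made up. A row lasts 1/10 s, in which the tool goes at most 50 mm and 8.59 degrees, less where a joint would pass 70% of its speed; a pose out of reach is approached as far as the arm can. A call is refused whole if a number of a shift passes 0.05 or a number of a turn 8.59, either way. A call with a gripper value outside its range is refused whole. The fingers move at their own pace and stop on an object; the grip force is fixed at half the most. Time passes only in rows, so rows that do not move let the fingers close. It gives the time, the measured TCP pose, the force and the opening at its end, in the units of the state.
- env.state(): the state, without advancing time (a new reading comes with each control period).
- env.read_camera(name): name is "side" or "top" or "wrist"; returns a dict with "pixels" (384x512x3 uint8, blue, green, red), "depth" (384x512 float32, mm along the optical axis (not along the pixel's ray), 0 where there is no reading), "mtx" (3x3 intrinsics, pixels), "k1" (the pictures are not rectified: a ray, as slopes to the right and down, at radius r is drawn at 1 + k1 r^2 times it, then the intrinsics apply), "R" (3x3) and "t" (3): a world point X has camera coordinates R X + t. Camera axes: x right, y down, z forward; pixel columns grow to the right and rows downward; lengths in mm; the calibration is good to about 2 mm. A picture is of the moment at which its call begins.
- env.job_done(): hands the job in, once; it reports no verdict.
The state is a dict: "t": time; "joints": joint angles; "qvel": joint speeds; "tau": joint torques, N m; "eef_pos": TCP position; "tcp_rot": TCP orientation; "ft_force": force on the tool from outside, world axes, zero at the start; "moment": the same for the moment, N m; "opening": opening from 0.0 (shut) to 1.0 (fully open).
Only numpy, scipy, OpenCV 4.12 (cv2) and the standard library are available. Lean on these libraries where they do the work, as an engineer would, in place of code of your own. Each camera call takes 0.05 s, during which the arm holds its last target.

### The job

Fit the blue-winged clip stud from its white stand to the stage rail: lower its T-foot through the slot's wide window with the clip arm pointing along the slot towards the stop end, and slide it gently, without forcing, until you feel the hidden stop. Then turn it a quarter turn clockwise, seen from above, so that the foot locks under the lips and the clip arm lies square across, over the chamber slide. Let go, and leave slide, bottle, jar and canister where they are.

Things in the scene. Friction and masses are not known exactly. Their poses are not given: they have to be found in the camera images.
- stud: Loose clip stud, about 120 g, z up. Origin: on its axis at the underside of its square steel collar (26 x 26 mm, z 0 to 8). On the collar a blue wing to grip: 30 mm along x, 12 mm thick (y), z 8 to 44. A steel clip arm, 12 mm wide, z 4 to 8, runs along +x to x = 55. It starts upright in the stand, its x along the stand's x.
- foot (a point): Centre of the stud's steel T-foot underside, at stud z = -15 mm. The foot is 25 mm long in stud x (ends narrowed), 14 mm wide in y, 7 mm thick (stud z -15 to -8); a 9 mm round shank joins it to the collar. While it lies along the slot, push it with no more than about 20 N.
- clip_tip (a point): Underside of the white pad at the end of the clip arm, at stud x = 49 mm, z = 2 mm.
- rail: Fixed stage rail, black with aluminium top, 60 mm (x) by 280 mm (y), 40 mm high, origin under its centre. A T-slot runs along y at x = 0 from the window to y = +90 mm: 11.5 mm wide between 6 mm thick lips (passes the shank only), channel below 16.5 mm wide, floor 17 mm under the top. With the collar resting on the top the foot has 2 mm play under the lips.
- window (a point): Centre of the slot's wide window, at the rail's top (rail x 0, y -68, z 40 mm), axes as the rail. The window is 16.5 mm wide (x) and 34 mm long (y -85 to -51 mm): the foot passes with its length along the slot. The other end (rail +y) is the stop end.
- slot_mid (a point): On the slot's centreline at the rail's top, rail y = +30 mm. A rigid stop is hidden in the channel, place not reported: it halts the stud's axis somewhere from rail y = 0 to +61 mm. Only at the stop (freely within 1 mm, not 10 mm short of it) can the foot turn, clockwise from above only, from arm along rail +y to arm along rail +x, where it meets an end stop. Elsewhere it turns under 10 degrees.
- stand: White storage stand, fixed, 70 x 50 x 32 mm, origin under its centre; the stud's foot hangs in a 31 x 17 mm hole in its top, 20 mm deep, with its collar on the top.
- slide: Loose chamber slide, glass and clear plastic with green wells, 26 x 76 x 8 mm, long side along the rail, on the white shelf at the rail's +x side. Its top is 2 mm below the rail's top, so the clip pad passes 4 mm above it. Origin under its centre.
- bottle: Amber bottle with black cap, 36 mm across, 75 mm high, loose. Origin under its centre.
- canister: Grey objective canister, 42 mm across, 48 mm high, loose. Origin under its centre.
- jar: White jar with red cap, 48 mm across, 50 mm high, loose. Origin under its centre.
Things that resemble listed ones, but are neither listed nor needed, are in the scene too. There is more than one size of the stud; the job needs the largest.

How it is judged:
By the outcome, as a careful person would: the job done as asked, in the order asked, and still so for the second after the job is handed in, with the robot touching nothing.
It also fails if it takes over 54 s, if anything falls off the work surface, if the arm or the gripper's body presses on something with over 40 N, if the wrist force passes 120 N, or if a joint passes its speed limit or range.

## Working session

There is one attempt and no reset: what is moved stays moved. The work goes in short steps, Python scripts to look and compute and a shell command to move; the robot and the scene stay as the last step left them, time stands still between calls to the robot, and variables do not carry over. Pictures are saved under pics/ and viewed, and the job is handed in when it is done.

```bash
ls; mkdir -p pics; python3 - <<'E'
from cell import env
import cv2,numpy as np
print(env.state(), env.hold_point_z)
for n in ("top","side","wrist"):
    c=env.read_camera(n); cv2.imwrite(f"pics/{n}0.png",c["pixels"]); np.savez(f"pics/{n}0.npz",**c)
    print(n,c["mtx"].tolist(),c["k1"],c["R"].tolist(),c["t"])
E
```

```text
pics
{'t': 0.0, 'joints': array([ 1.18040953e+00,  4.91577270e-01,  1.55948046e+00,  1.36466427e-05,
        1.09173726e+00, -1.05609619e-01]), 'qvel': array([-8.43573178e-04, -2.02744233e-04,  1.60464138e-04, -9.73354471e-04,
       -3.85650282e-05,  1.56027019e-03]), 'tau': array([-2.64841423e-03, -6.12636995e+01, -2.58177119e+01,  6.91050896e-02,
        4.82493080e-02, -1.24363296e-04]), 'eef_pos': array([175.46764715, 599.58325124, 214.0400833 ]), 'tcp_rot': array([-1.57199069e+00,  1.38777905e-04, -2.84783562e-01]), 'ft_force': array([-0.59305679, -0.07093101,  0.98535325]), 'moment': array([-0.03029538,  0.02066222,  0.0134737 ]), 'opening': 0.9980813466176197} 18.8
top [[426.4688014682606, 0.0, 251.48572539331616], [0.0, 426.4688014682606, 189.6435762546267], [0.0, 0.0, 1.0]] -0.13334468099191468 [[-0.013116699897021147, -0.999908403351259, -0.0033372280933864924], [-0.9966501665825893, 0.01334325448628668, -0.08068706842246377], [0.08072420724112839, 0.002267700873129862, -0.9967338962321094]] [  18.63074497  565.85223646 1249.08343021]
side [[416.89805671252356, 0.0, 250.89483271081355], [0.0, 416.89805671252356, 182.15884459071503], [0.0, 0.0, 1.0]] -0.10785720691591714 [[-0.9562640244783975, -0.29218683365199344, 0.013637071855824122], [-0.20209611301619107, 0.626274544040145, -0.7529524265124958], [0.2114622344347225, -0.722777316832599, -0.6579336392677787]] [528.19032002 164.46442815 842.00202519]
wrist [[270.7695127497568, 0.0, 256.36107226799726], [0.0, 270.7695127497568, 190.4736434754637], [0.0, 0.0, 1.0]] -0.06469545748544855 [[0.28041317243447017, 0.9598778554917253, -0.0017190875032706897], [0.9187948468164407, -0.2678922008489651, 0.28991343223081556], [0.2778209534732575, -0.0828750340024404, -0.9570513291095234]] [-624.14193458  -33.12617097  393.09047076]
```

View pics/top0.png

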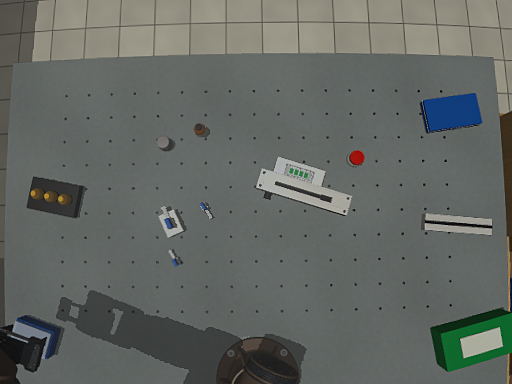

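View pics/side0.png

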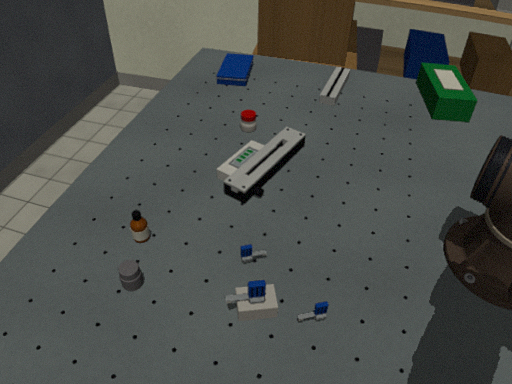

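View pics/wrist0.png

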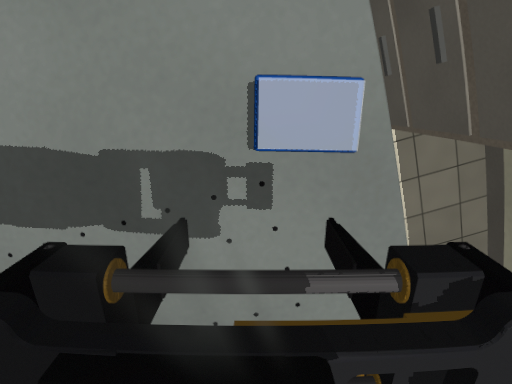

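The top view shows the stand with the largest stud at (171,222) and two smaller studs at (207,211) and (175,258). The rail is at (303,191), with the slide on the shelf beside it at about (299,172). I'll zoom in and locate them.

```bash
cat > h.py <<'E'
import numpy as np,cv2
def ray(c,u,v):
    K=c["mtx"];d=np.array([(u-K[0,2])/K[0,0],(v-K[1,2])/K[1,1]])
    p=d.copy()
    for _ in range(30): p=d/(1+float(c["k1"])*(p@p))
    return np.array([p[0],p[1],1.])
def atz(c,u,v,z):
    r=ray(c,u,v);R=c["R"];o=-R.T@c["t"];d=R.T@r
    return o+d*(z-o[2])/d[2]
def proj(c,X):
    p=c["R"]@np.asarray(X,float)+c["t"];p=p[:2]/p[2];p=p*(1+float(c["k1"])*(p@p))
    return c["mtx"][:2,:2]@p+c["mtx"][:2,2]
def crop(c,x0,y0,w,h,f,name):
    im=c["pixels"][y0:y0+h,x0:x0+w]; cv2.imwrite(name,cv2.resize(im,None,fx=f,fy=f,interpolation=cv2.INTER_CUBIC))
def cloud(c):
    K=c["mtx"];h,w=c["depth"].shape
    u,v=np.meshgrid(np.arange(w),np.arange(h))
    pts=np.stack([u,v],-1).reshape(-1,1,2).astype(np.float32)
    n=cv2.undistortPoints(pts,K,np.array([float(c["k1"]),0,0,0])).reshape(h,w,2)
    d=c["depth"][...,None];P=np.concatenate([n*d,d],-1)
    return (P-c["t"])@c["R"]
E
python3 - <<'E'
import numpy as np;from h import *
c=dict(np.load("pics/top0.npz"));crop(c,130,180,100,100,6,"pics/t1.png");crop(c,240,140,130,90,6,"pics/t2.png")
c=dict(np.load("pics/side0.npz"));crop(c,200,230,140,100,5,"pics/s1.png")
E
```

```text
(no output)
```

View pics/t1.png

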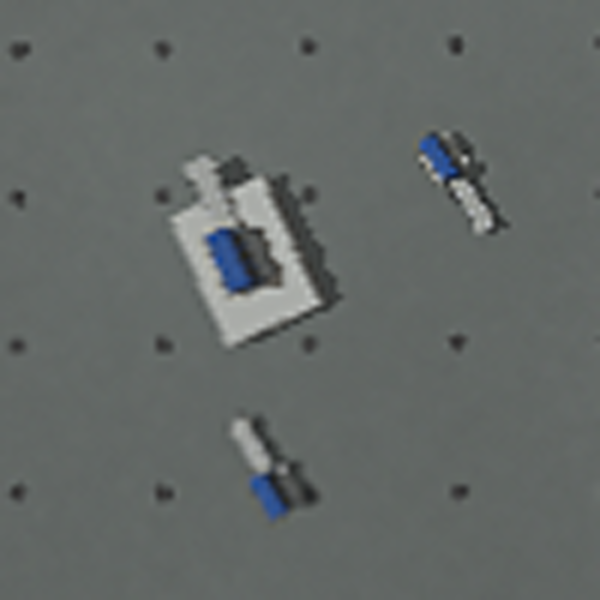

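View pics/t2.png

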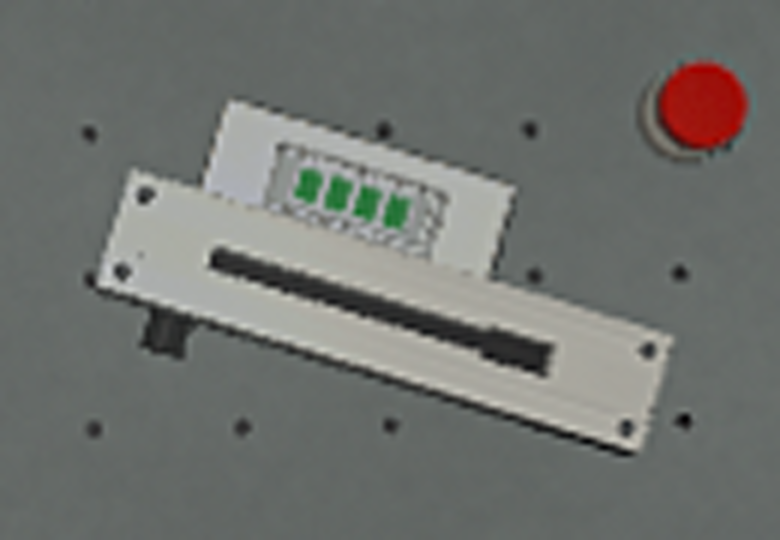

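View pics/s1.png

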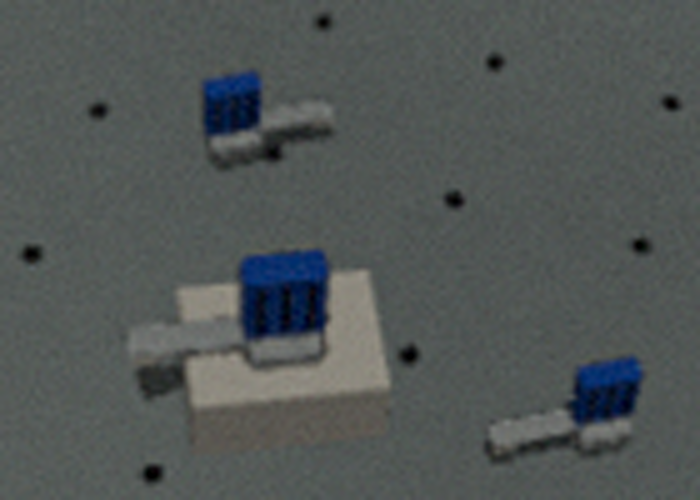

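The crops show the window at about (517,350) and the rail's +y end at upper left. The stand holds the largest stud, with its arm pointing up-left. Next I'll compute the poses.

```bash
python3 - <<'E'
import numpy as np;from h import *
c=dict(np.load("pics/top0.npz"))
def q(x,y,z,x0,y0,f=6): return atz(c,(x+.5)/f-.5+x0,(y+.5)/f-.5+y0,z)
P={}
for n,x,y in [("c+y+x",131,168),("c+y-x",95,288),("c-y-x",636,455),("c-y+x",676,338),("win -y end",550,360),("slot end",212,259)]:
    P[n]=q(x,y,40,240,140);print(n,P[n].round(1))
cor=[P[k] for k in ("c+y+x","c+y-x","c-y-x","c-y+x")];print("centre",np.mean(cor,0).round(1))
d=(cor[0]+cor[1]-cor[2]-cor[3])[:2];print("len",np.linalg.norm(d)/2,"yaw",np.degrees(np.arctan2(d[1],d[0]))-90)
S=[q(x,y,32,130,180) for x,y in [(170,217),(264,177),(325,302),(230,347)]]
print("stand",np.round(S,1).tolist(),np.mean(S,0).round(1))
d=(S[0]+S[1]-S[2]-S[3])[:2];print("len",np.linalg.norm(d)/2,np.degrees(np.arctan2(d[1],d[0])))
W=[q(x,y,76,130,180) for x,y in [(206,236),(229,229),(255,287),(235,292)]]
print("wing",np.mean(W,0).round(1));print("arm tip",q(199,163,40,130,180))
# depth clouds refine
for n in("top","side"):
    c=dict(np.load(f"pics/{n}0.npz"));X=cloud(c);px=c["pixels"].astype(int)
    b=(px[...,0]>px[...,2]+40)&(X[...,2]>66)&(X[...,2]<86)&(np.abs(X[...,0]-np.mean(W,0)[0])<40)&(np.abs(X[...,1]-np.mean(W,0)[1])<40)
    p=X[b];print(n,b.sum(),p.mean(0),p.min(0),p.max(0))
    m=(np.abs(X[...,2]-40)<5)&(np.abs(X[...,0]-np.mean(cor,0)[0])<90)&(np.abs(X[...,1]-np.mean(cor,0)[1])<160)
    pts=X[m][:,:2].astype(np.float32);print(n,cv2.minAreaRect(pts),np.median(X[m][:,2]))
    m=(np.abs(X[...,2]-32)<4)&(np.abs(X[...,0]-np.mean(S,0)[0])<60)&(np.abs(X[...,1]-np.mean(S,0)[1])<60)
    pts=X[m][:,:2].astype(np.float32);print(n,cv2.minAreaRect(pts),np.median(X[m][:,2]))
E
```

```text
c+y+x [629.7 -19.1  40. ]
c+y-x [570.6  -0.6  40. ]
c-y-x [ 484.8 -265.2   40. ]
c-y+x [ 542.1 -286.8   40. ]
win -y end [ 532.1 -223.7   40. ]
slot end [584.1 -58.2  40. ]
centre [ 556.8 -142.9   40. ]
len 279.91234853018267 yaw -18.04975729195222
stand [[491.3, 290.0, 32.0], [510.6, 242.9, 32.0], [448.7, 212.7, 32.0], [426.9, 260.0, 32.0]] [469.3 251.4  32. ]
len 69.91385485285168 25.46260402185997
wing [469.1 250.5  76. ]
arm tip [517.5005302  273.74590083  40.        ]
top 39 [469.07897913 251.50935646  75.90406375] [455.02238063 243.33724993  69.04342399] [483.62832661 260.08152768  81.11688875]
top ((604.1895751953125, -157.8239288330078), (279.4429626464844, 158.37274169921875), 71.95536804199219) 40.07737506322873
top ((478.27001953125, 256.3470458984375), (90.38893127441406, 49.3527717590332), 25.648313522338867) 32.51336854586738
side 137 [465.74182622 255.62028051  74.46804563] [451.89120399 244.50383726  66.18284673] [480.39959324 264.91295891  79.35042948]
side ((600.7880249023438, -155.78915405273438), (282.7978515625, 161.55096435546875), 72.55184173583984) 39.03485580112611
side ((472.9188232421875, 256.4441223144531), (85.38468933105469, 51.52729797363281), 23.22743797302246) 32.01495628268472
```

Stud is at about (469, 251) with yaw 25.4°; rail centre is at about (557, -143) with yaw -18°. I'll grip with the tool x opposite to the stud x, because of joint 6's range. First I move above the stand, then turn.

```bash
python3 -m inch '[0.038,0.0084,-0.0252,0,0,0,-1,0.038,0.0084,-0.0252,0,0,0,-1,0.038,0.0084,-0.0252,0,0,0,-1,0.038,0.0084,-0.0252,0,0,0,-1,0.038,0.0084,-0.0252,0,0,0,-1,0.038,0.0084,-0.0252,0,0,0,-1,0.038,0.0084,-0.0252,0,0,0,-1,0.038,0.0084,-0.0252,0,0,0,-1,0.038,0.0084,-0.0252,0,0,0,-1,0.038,0.0084,-0.0252,0,0,0,-1]'
python3 -m inch '[0,0,0,0,8.2,0,-1,0,0,0,0,8.2,0,-1,0,0,0,0,8.2,0,-1,0,0,0,0,8.2,0,-1,0,0,0,0,8.2,0,-1,0,0,0,0,8.2,0,-1,0,0,0,0,8.2,0,-1,0,0,0,0,8.2,0,-1,0,0,0,0,8.2,0,-1,0,0,0,0,8.2,0,-1]'
python3 -m inch '[0,0,0,0,8.2,0,-1,0,0,0,0,8.2,0,-1,0,0,0,0,8.2,0,-1,0,0,0,0,8.2,0,-1,0,0,0,0,8.2,0,-1,0,0,0,0,8.2,0,-1,0,0,0,0,7.2,0,-1,0,0,0,0,0,0,-1]'
python3 - <<'E'
from cell import env
import cv2,numpy as np
for n in ("wrist","top"):
    c=env.read_camera(n); cv2.imwrite(f"pics/{n}1.png",c["pixels"]); np.savez(f"pics/{n}1.npz",**c)
print(env.state())
E
```

```text
t: 1.15
eef_pos: [470.4, 249.6, 130.3]
tcp_rot: [-1.571, 0.0, -0.285]
ft_force: [0.4, -0.0, -0.1]
opening: 1.001
t: 2.15
eef_pos: [469.4, 251.2, 130.5]
tcp_rot: [-1.571, -0.0, -1.722]
ft_force: [-0.0, 0.4, 0.7]
opening: 1.0
t: 2.95
eef_pos: [469.4, 251.2, 130.5]
tcp_rot: [-1.571, -0.0, -2.702]
ft_force: [0.3, -0.1, 0.0]
opening: 0.997
{'t': 3.05, 'joints': array([3.67262449e-01, 4.67683865e-01, 1.87695967e+00, 9.40469766e-05,
       7.97091338e-01, 1.49297745e+00]), 'qvel': array([ 0.00074822, -0.00084832, -0.00139874, -0.00063372,  0.00108466,
       -0.00345566]), 'tau': array([-1.01313443e-02, -5.37303257e+01, -1.98826450e+01,  3.14218237e-02,
       -7.93524622e-02,  2.88586887e-01]), 'eef_pos': array([469.43704375, 251.22868143, 130.54947578]), 'tcp_rot': array([-1.57087444e+00, -1.36561366e-04, -2.69657704e+00]), 'ft_force': array([-0.0667376 ,  0.90866705, -0.46408923]), 'moment': array([-0.0440606 ,  0.16636261, -0.05387628]), 'opening': 0.9988382279133932}
```

View pics/wrist1.png

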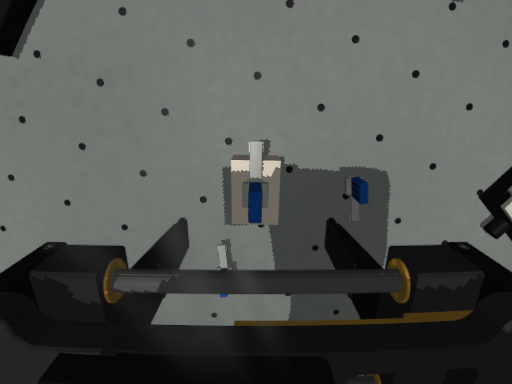

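The wrist view shows the wing centred between the fingers at (255,202), with its arm pointing up to (256,145). I'll measure the wing and arm from it.

```bash
python3 - <<'E'
import numpy as np;from h import *
c=dict(np.load("pics/wrist1.npz"));crop(c,215,130,80,110,5.4,"pics/w1.png")
X=cloud(c)[130:240,215:295];px=c["pixels"][130:240,215:295].astype(int)
b=(px[...,0]>px[...,2]+40);p=X[b]
t=p[p[:,2]>73];print(len(p),len(t),t.mean(0),cv2.minAreaRect(t[:,:2].astype(np.float32)),t[:,2].max())
m=(X[...,2]>28)&(X[...,2]<34.5)&~b;print(cv2.minAreaRect(X[m][:,:2].astype(np.float32)))
m=(X[...,2]>36)&(X[...,2]<43)&~b;q=X[m];print("arm",len(q),cv2.minAreaRect(q[:,:2].astype(np.float32)),np.median(q[:,2]))
import math
for z,n in((76,0),):
    for y in (25,): pass
E
```

```text
488 397 [468.32928587 252.14188152  77.57334336] ((498.7209777832031, 265.9413757324219), (99.18406677246094, 10.666049003601074), 24.75858497619629) 301.10174618421865
((466.19366455078125, 251.1701202392578), (71.17097473144531, 50.113895416259766), 24.333221435546875)
arm 814 ((485.97943115234375, 259.5536804199219), (67.4856185913086, 25.169261932373047), 23.978670120239258) 40.552800356031454
```

View pics/w1.png

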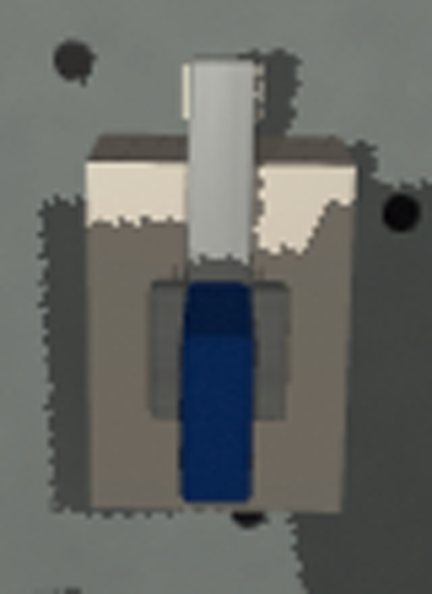

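```bash
python3 -m inch '[0.001,0.02,0,0,0.9,0,-1,0,0.03,0,0,0,0,-1,0,0.02,0,0,0,0,-1,0,0.012,0,0,0,0,-1,0,0.005,0,0,0,0,-1,0,0,0,0,0,0,-1]'
python3 -m inch '[0,0,0,0,0,0,1,0,0,0,0,0,0,1,0,0,0,0,0,0,1,0,0,0,0,0,0,1,0,0,0,0,0,0,1,0,0,0,0,0,0,1,0,0,0,0,0,0,1,0,0,0,0,0,0,1]'
python3 - <<'E'
from cell import env
import cv2,numpy as np
c=env.read_camera("wrist"); cv2.imwrite("pics/wrist2.png",c["pixels"]); np.savez("pics/wrist2.npz",**c)
print(env.state())
E
```

```text
t: 3.65
eef_pos: [468.6, 250.8, 43.5]
tcp_rot: [-1.571, -0.0, -2.715]
ft_force: [0.7, -0.6, 0.3]
opening: 1.001
t: 4.45
eef_pos: [468.6, 250.8, 43.6]
tcp_rot: [-1.571, 0.0, -2.716]
ft_force: [-0.7, 0.2, -0.4]
opening: 0.383
{'t': 4.5, 'joints': array([3.67147583e-01, 6.02931495e-01, 1.94383855e+00, 1.07363338e-04,
       5.94850788e-01, 1.51225726e+00]), 'qvel': array([-0.00049677,  0.00184369,  0.00070015,  0.00029086, -0.00071698,
       -0.00097667]), 'tau': array([ 1.12074395e-03, -5.72934043e+01, -1.46891221e+01,  2.29651749e-02,
       -7.95335392e-02, -1.59745705e-04]), 'eef_pos': array([468.54761512, 250.81952832,  43.60607261]), 'tcp_rot': array([-1.57085803e+00, -2.46148467e-05, -2.71599493e+00]), 'ft_force': array([-0.0831771 , -0.95660029,  1.11694005]), 'moment': array([-0.11620301,  0.12553436,  0.00244553]), 'opening': 0.33663603519122154}
```

View pics/wrist2.png

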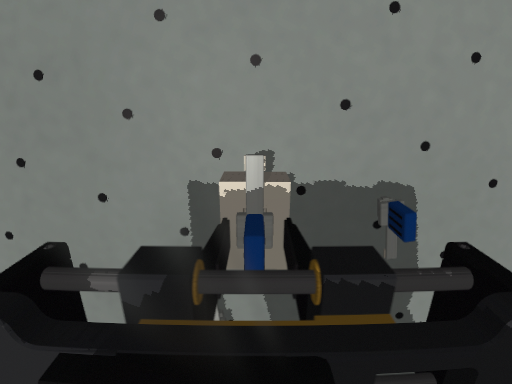

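The fingers are still closing on either side of the wing at (255,240). I'll keep closing.

```bash
python3 -m inch '[0,0,0,0,0,0,1,0,0,0,0,0,0,1,0,0,0,0,0,0,1,0,0,0,0,0,0,1,0,0,0,0,0,0,1,0,0,0,0,0,0,1]'
python3 - <<'E'
from cell import env
s=env.state();print(s['opening']*95,s['moment'],s['ft_force'])
E
```

```text
t: 5.1
eef_pos: [468.6, 250.8, 43.6]
tcp_rot: [-1.571, 0.0, -2.716]
ft_force: [-0.8, 1.0, 0.6]
opening: 0.121
11.541246191218628 [0.04858175 0.25038672 0.02771354] [-0.75606794  0.95982473  0.60445469]
```

```bash
python3 -m inch '[0,-0.003,0,0,0,0,1,0,-0.008,0,0,0,0,1,0,-0.014,0,0,0,0,1,0,-0.016,0,0,0,0,1,0,-0.014,0,0,0,0,1,0,-0.008,0,0,0,0,1,0,-0.003,0,0,0,0,1,0,0,0,0,0,0,1]'
python3 - <<'E'
from cell import env
from h import *
c=env.read_camera("wrist"); cv2.imwrite("pics/wrist3.png",c["pixels"]); np.savez("pics/wrist3.npz",**c)
crop(c,200,110,110,160,3.7,"pics/w3.png")
c=env.read_camera("side"); np.savez("pics/side3.npz",**c); crop(c,180,180,160,120,5,"pics/s3.png")
s=env.state();print(s['opening']*95,s['moment'],s['ft_force'],s['eef_pos'],np.degrees(s['tcp_rot']))
E
```

```text
t: 5.9
eef_pos: [468.6, 250.8, 109.9]
tcp_rot: [-1.571, 0.001, -2.716]
ft_force: [0.2, -0.7, -1.0]
opening: 0.122
12.085229574187537 [-0.04554859  0.14676267  0.00752488] [ 0.10143574  0.181951   -1.38880438] [468.34603994 250.70845856 109.20369173] [-9.00060522e+01 -3.84082787e-02 -1.55617406e+02]
```

View pics/w3.png

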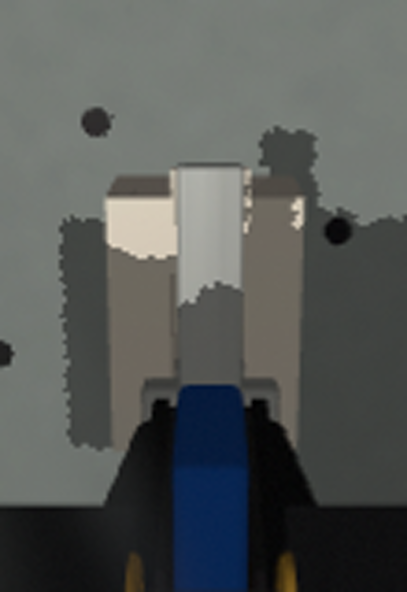

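View pics/s3.png

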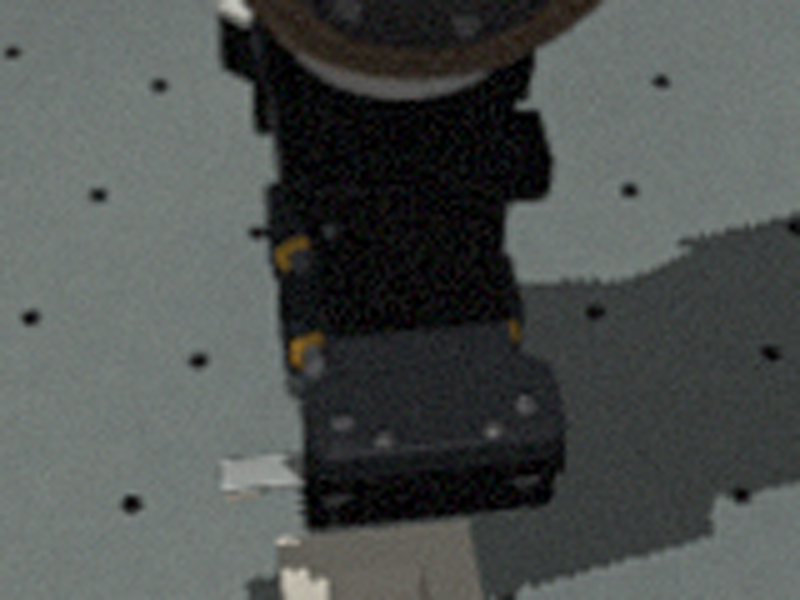

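```bash
python3 - <<'E'
from h import *
c=dict(np.load("pics/wrist3.npz"))
T=np.array([468.5,250.8]);a=np.radians(24.4);ux=np.array([np.cos(a),np.sin(a)]);uy=np.array([-ux[1],ux[0]])
f=3.7
for n,x,y,z in [("tipL",177,165,106.2),("tipR",243,165,106.2),("armL",177,290,106.2),("armR",243,290,106.2),("collarL",143,382,106.2),("collarR",278,382,106.2)]:
    p=atz(c,(x+.5)/f-.5+200,(y+.5)/f-.5+110,z)[:2]-T; print(n,round(p@ux,1),round(p@uy,1))
X=cloud(c)[110:270,200:310];m=(X[...,2]>101)&(X[...,2]<110);q=X[m][:,:2]-T
x=q@ux;y=q@uy;k=(x>18)&(abs(y)<12);print(k.sum(),x[k].max(),np.percentile(x[k],98),y[k].min(),y[k].max(),np.median(X[m][:,2][k]))
E
```

```text
tipL 53.7 5.6
tipR 53.7 -5.9
armL 30.9 5.8
armR 30.9 -6.2
collarL 13.0 12.3
collarR 13.0 -12.9
1006 53.751279027047275 53.32914378594586 -7.2349761017045084 6.780233469340742 106.72535593679464
```

```bash
python3 -m inch '[0.0032,0,0.0095,0,0,0,1,0.0079,0,0.0237,0,0,0,1,0.0127,0,0.0379,0,0,0,1,0.0142,0,0.0424,0,0,0,1,0.0142,0,0.0424,0,0,0,1,0.0142,0,0.0424,0,0,0,1,0.0142,0,0.0424,0,0,0,1]'
python3 -m inch '[0.0142,0,0.0424,0,0,0,1,0.0142,0,0.0424,0,0,0,1,0.0142,0,0.0424,0,0,0,1,0.0142,0,0.0424,0,0,0,1,0.0127,0,0.0379,0,0,0,1,0.0079,0,0.0237,0,0,0,1,0.0032,0,0.0095,0,0,0,1]'
python3 -m inch '[0,0,0,0,-4,0,1,0,0,0,0,-7.8,0,1,0,0,0,0,-8,0,1,0,0,0,0,-8,0,1,0,0,0,0,-8,0,1,0,0,0,0,-7.8,0,1,0,0,0,0,-4,0,1,0,0,0,0,0,0,1]'
python3 - <<'E'
from cell import env
from h import *
s=env.state();print(s['t'],s['opening']*95,s['eef_pos'],np.degrees(s['tcp_rot']))
c=env.read_camera("wrist"); cv2.imwrite("pics/wrist4.png",c["pixels"]); np.savez("pics/wrist4.npz",**c)
E
```

```text
t: 6.7
eef_pos: [494.1, -4.0, 109.3]
tcp_rot: [-1.571, -0.001, -2.716]
ft_force: [0.9, -0.2, -1.1]
opening: 0.128
t: 7.4
eef_pos: [519.8, -256.9, 108.9]
tcp_rot: [-1.571, -0.0, -2.718]
ft_force: [0.0, 0.8, -1.8]
opening: 0.126
t: 8.2
eef_pos: [520.0, -253.6, 109.3]
tcp_rot: [-1.572, 0.0, -1.884]
ft_force: [-0.3, -1.4, -1.2]
opening: 0.127
8.2 12.04031240420336 [ 520.03441714 -253.63128516  109.25829444] [-9.00546254e+01  2.20172794e-02 -1.07938827e+02]
```

View pics/wrist4.png

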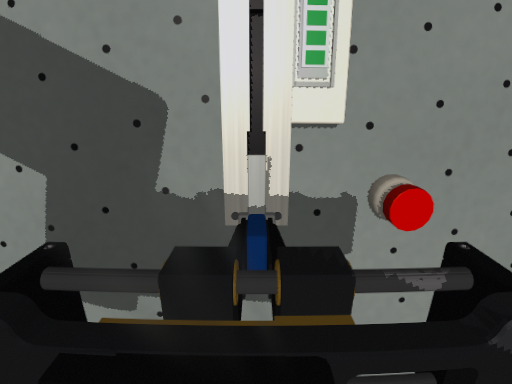

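The stud arm at (257,180) lies along the slot, and the window's +y edge is at about (256,131). I'll measure the slot line against the arm in this one image.

```bash
python3 - <<'E'
from h import *
c=dict(np.load("pics/wrist4.npz"));crop(c,210,90,90,145,4,"pics/w4.png")
g=cv2.cvtColor(c["pixels"],cv2.COLOR_BGR2GRAY).astype(int)
for v in (20,50,80,100,120,128,132,136,140,145,150,160,175,190): print(v,g[v,216:296:1][:].tolist() if v in(100,140,175) else '')
E
```

```text
20 
50 
80 
100 [120, 121, 121, 121, 141, 210, 220, 219, 220, 220, 220, 220, 219, 219, 220, 219, 219, 219, 219, 220, 220, 219, 219, 219, 220, 219, 219, 219, 219, 219, 219, 219, 217, 160, 18, 38, 52, 51, 50, 50, 51, 51, 50, 50, 50, 50, 81, 168, 220, 219, 219, 219, 219, 220, 220, 219, 219, 219, 218, 218, 218, 218, 218, 219, 219, 219, 217, 214, 214, 215, 216, 215, 213, 215, 216, 214, 215, 219, 219, 219]
120 
128 
132 
136 
140 [120, 120, 120, 120, 120, 121, 190, 210, 212, 217, 216, 213, 210, 210, 211, 212, 211, 210, 213, 216, 216, 214, 207, 205, 205, 209, 209, 207, 211, 213, 201, 51, 17, 38, 38, 37, 37, 38, 37, 37, 37, 37, 37, 36, 38, 37, 37, 36, 36, 96, 210, 209, 212, 215, 213, 210, 208, 207, 207, 208, 206, 205, 210, 212, 211, 206, 201, 201, 202, 203, 203, 203, 206, 203, 177, 124, 124, 125, 124, 125]
145 
150 
160 
175 [120, 120, 120, 120, 120, 120, 125, 167, 202, 201, 205, 205, 203, 202, 202, 204, 204, 203, 201, 205, 209, 208, 203, 197, 195, 196, 199, 201, 202, 204, 202, 195, 145, 166, 164, 165, 167, 166, 166, 166, 164, 164, 163, 160, 159, 159, 160, 160, 156, 125, 107, 107, 109, 128, 200, 200, 200, 202, 202, 201, 199, 202, 206, 205, 200, 194, 191, 193, 196, 197, 197, 200, 194, 160, 124, 125, 125, 124, 124, 124]
190
```

View pics/w4.png

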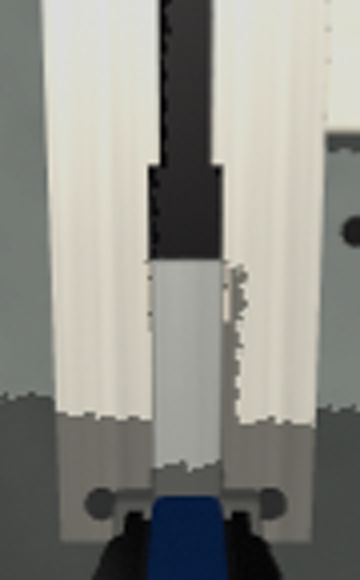

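```bash
python3 - <<'E'
from h import *
c=dict(np.load("pics/wrist4.npz"))
g=cv2.GaussianBlur(cv2.cvtColor(c["pixels"],cv2.COLOR_BGR2GRAY),(1,5),0).astype(float)
T=np.array([520.03,-253.63]);a=np.radians(72.06);ux=np.array([np.cos(a),np.sin(a)]);uy=np.array([-ux[1],ux[0]])
def loc(u,v,z):
    p=atz(c,u,v,z)[:2]-T; return p@ux,p@uy
def cross(v,lo,hi,thr,sgn):
    r=g[v]
    for u in range(lo,hi):
        if (r[u]-thr)*sgn<0<=(r[u+1]-thr)*sgn: return u+(thr-r[u])/(r[u+1]-r[u])
for v in range(20,152,10):
    l=cross(v,235,262,135,-1);r=cross(v,253,275,135,1)
    L=loc(l,v,40);Rr=loc(r,v,40)
    print(v,np.round(L+Rr,2),"mid",round((L[1]+Rr[1])/2,2),"w",round(L[1]-Rr[1],2))
# outer edges of rail
for v in (60,90,120,140):
    l=cross(v,205,235,165,1);r=cross(v,275,300,165,-1)
    if l and r: L=loc(l,v,40);Rr=loc(r,v,40);print("rail",v,np.round((L[1],Rr[1],(L[1]+Rr[1])/2),2))
f=4
for n,x,y in [("win+y L",149,165),("win+y R",222,165)]:
    print(n,np.round(loc((x+.5)/f-.5+210,(y+.5)/f-.5+90,40),2))
for n,x,y in [("tipL",152,260),("tipR",222,260),("armL",152,460),("armR",222,460),("colL",113,489),("colR",262,489)]:
    print(n,np.round(loc((x+.5)/f-.5+210,(y+.5)/f-.5+90,106),2))
E
```

```text
20 [150.91   6.57 150.91  -4.83] mid 0.87 w 11.4
30 [143.52   6.62 143.52  -4.83] mid 0.9 w 11.46
40 [136.05   6.62 136.05  -4.94] mid 0.84 w 11.56
50 [128.5   6.6 128.5  -4.9] mid 0.85 w 11.5
60 [120.86   6.62 120.86  -4.88] mid 0.87 w 11.51
70 [113.12   6.62 113.12  -4.94] mid 0.84 w 11.56
80 [105.27   6.5  105.27  -4.92] mid 0.79 w 11.42
90 [97.31  6.46 97.31 -4.87] mid 0.8 w 11.33
100 [89.23  6.45 89.23 -4.92] mid 0.77 w 11.37
110 [81.02  6.46 81.02 -4.9 ] mid 0.78 w 11.36
120 [72.67  6.46 72.68 -4.93] mid 0.77 w 11.39
130 [64.18  6.65 64.19 -5.2 ] mid 0.72 w 11.85
140 [55.53  9.08 55.54 -7.53] mid 0.77 w 16.61
150 [46.72  9.11 46.73 -7.62] mid 0.75 w 16.74
rail 140 [ 30.89 -29.42   0.73]
win+y L [63.43  8.62]
win+y R [63.44 -7.27]
tipL [53.51  5.86]
tipR [53.52 -5.44]
armL [19.2   6.16]
armR [19.21 -5.78]
colL [13.88 12.92]
colR [ 13.92 -12.72]
```

```bash
python3 -m inch '[-0.005,0,-0.0005,0,0,0,1,-0.012,0,0,0,0,0,1,-0.013,0.005,0,0,-0.1,0,1,-0.012,0.010,0,0,0,0,1,-0.0047,0.012,0,0,0,0,1,0,0.008,0,0,0,0,1,0,0.002,0,0,0,0,1,0,0,0,0,0,0,1,0,0,0,0,0,0,1]'
python3 - <<'E'
from cell import env
from h import *
s=env.state();print(s['t'],s['eef_pos'],np.degrees(s['tcp_rot']),s['ft_force'])
c=env.read_camera("wrist"); cv2.imwrite("pics/wrist5.png",c["pixels"]); np.savez("pics/wrist5.npz",**c)
crop(c,200,80,110,150,4,"pics/w5.png")
c=env.read_camera("side"); np.savez("pics/side5.npz",**c); crop(c,200,100,130,100,6,"pics/s5.png")
E
```

```text
t: 9.15
eef_pos: [534.5, -210.1, 72.7]
tcp_rot: [-1.571, 0.0, -1.884]
ft_force: [-0.3, 0.7, -1.7]
opening: 0.122
9.15 [ 534.47797377 -210.06820585   72.72488816] [-8.99834155e+01  9.04166104e-04 -1.07950086e+02] [-0.33816401  0.7098285  -1.71277154]
```

View pics/w5.png

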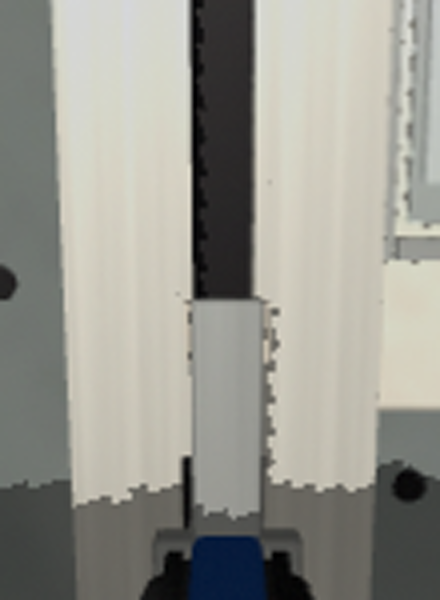

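View pics/s5.png

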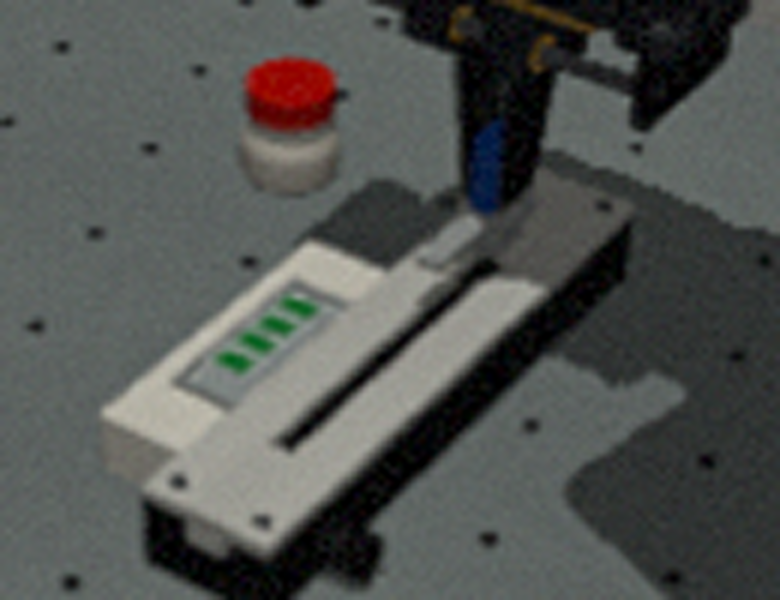

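```bash
python3 - <<'E'
from h import *
c=dict(np.load("pics/wrist5.npz"))
g=cv2.GaussianBlur(cv2.cvtColor(c["pixels"],cv2.COLOR_BGR2GRAY),(1,5),0).astype(float)
T=np.array([534.48,-210.07]);a=np.radians(72.05);ux=np.array([np.cos(a),np.sin(a)]);uy=np.array([-ux[1],ux[0]])
def loc(u,v,z):
    p=atz(c,u,v,z)[:2]-T; return p@ux,p@uy
def cross(v,lo,hi,thr,sgn):
    r=g[v]
    for u in range(lo,hi):
        if (r[u]-thr)*sgn<0<=(r[u+1]-thr)*sgn: return u+(thr-r[u])/(r[u+1]-r[u])
for v in range(20,152,10):
    l=cross(v,235,262,135,-1);r=cross(v,253,275,135,1)
    if l and r:
        L=loc(l,v,40);Rr=loc(r,v,40)
        print(v,np.round(L+Rr,2),"mid",round((L[1]+Rr[1])/2,2),"w",round(L[1]-Rr[1],2))
for v in (120,140,160,175,190): 
    l=cross(v,205,235,165,1);r=cross(v,270,305,165,-1)
    if l and r: L=loc(l,v,40);Rr=loc(r,v,40);print("rail",v,np.round((L[1],Rr[1],(L[1]+Rr[1])/2),2))
f=4
P=lambda x,y,z: np.round(loc((x+.5)/f-.5+200,(y+.5)/f-.5+80,z),2)
print("win top-left",P(183,457,40),P(183,520,40))
for n,x,y in [("tipL",193,299),("tipR",262,299),("armL",191,500),("armR",262,500),("colL",153,532),("colR",302,532)]:
    print(n,P(x,y,69.2))
E
```

```text
20 [140.42   7.   140.42  -4.55] mid 1.22 w 11.55
30 [134.16   6.93 134.15  -4.41] mid 1.26 w 11.34
40 [127.83   7.   127.83  -4.44] mid 1.28 w 11.44
50 [121.43   6.96 121.43  -4.5 ] mid 1.23 w 11.46
60 [114.95   7.04 114.95  -4.56] mid 1.24 w 11.6
70 [108.39   7.1  108.39  -4.47] mid 1.32 w 11.57
80 [101.74   6.98 101.74  -4.53] mid 1.23 w 11.51
90 [94.99  7.04 95.   -4.6 ] mid 1.22 w 11.64
100 [88.14  6.84 88.15 -4.6 ] mid 1.12 w 11.44
110 [81.19  6.9  81.19 -4.65] mid 1.12 w 11.56
120 [74.11  6.93 74.12 -4.69] mid 1.12 w 11.63
130 [66.91  6.92 66.92 -4.77] mid 1.07 w 11.69
140 [59.58  6.99 59.59 -4.69] mid 1.15 w 11.69
150 [52.11  6.98 52.12 -4.73] mid 1.13 w 11.7
rail 120 [ 31.16 -29.8    0.68]
rail 140 [ 31.21 -29.05   1.08]
rail 190 [ 30.95 -28.79   1.08]
win top-left [17.49  8.91] [4.22 9.06]
tipL [53.62  5.73]
tipR [53.62 -5.42]
armL [19.09  6.37]
armR [19.1  -5.76]
colL [13.22 12.98]
colR [ 13.24 -12.73]
```

```bash
python3 -m inch '[-0.0008,0.001,-0.0009,0,-0.1,0,1,0,0.002,0,0,0,0,1,0,0.002,0,0,0,0,1,0,0.001,0,0,0,0,1,0,0,0,0,0,0,1]'
python3 - <<'E'
from cell import env
from h import *
s=env.state();print(s['t'],s['eef_pos'],np.degrees(s['tcp_rot']),s['ft_force'],s['moment'])
T=s['eef_pos'];
c=env.read_camera("wrist"); np.savez("pics/wrist6.npz",**c)
g=cv2.GaussianBlur(cv2.cvtColor(c["pixels"],cv2.COLOR_BGR2GRAY),(1,5),0).astype(float)
a=s['tcp_rot'][2]+np.pi;ux=np.array([np.cos(a),np.sin(a)]);uy=np.array([-ux[1],ux[0]])
def loc(u,v,z):
    p=atz(c,u,v,z)[:2]-T[:2]; return p@ux,p@uy
def cross(v,lo,hi,thr,sgn):
    r=g[v]
    for u in range(lo,hi):
        if (r[u]-thr)*sgn<0<=(r[u+1]-thr)*sgn: return u+(thr-r[u])/(r[u+1]-r[u])
for v in range(20,152,20):
    l=cross(v,235,262,135,-1);r=cross(v,253,275,135,1)
    if l and r:
        L=loc(l,v,40);Rr=loc(r,v,40);print(v,np.round(L+Rr,2),"mid",round((L[1]+Rr[1])/2,2))
crop(c,200,80,110,150,4,"pics/w6.png")
E
```

```text
t: 9.75
eef_pos: [533.7, -208.5, 66.4]
tcp_rot: [-1.571, 0.0, -1.882]
ft_force: [0.4, 0.1, -2.1]
opening: 0.124
9.75 [ 533.74503225 -208.54939837   66.38144898] [-9.00198280e+01  8.82104322e-03 -1.07818060e+02] [ 0.3531187   0.12144839 -2.14707   ] [-0.10165156  0.11751142 -0.01586457]
20 [138.62   5.5  138.63  -5.9 ] mid -0.2
40 [126.42   5.5  126.43  -5.94] mid -0.22
60 [113.94   5.59 113.95  -5.93] mid -0.17
80 [101.14   5.62 101.15  -5.9 ] mid -0.14
100 [87.97  5.72 87.98 -5.9 ] mid -0.09
120 [74.37  5.63 74.38 -5.99] mid -0.18
140 [60.3   5.77 60.3  -6.  ] mid -0.11
```

View pics/w6.png

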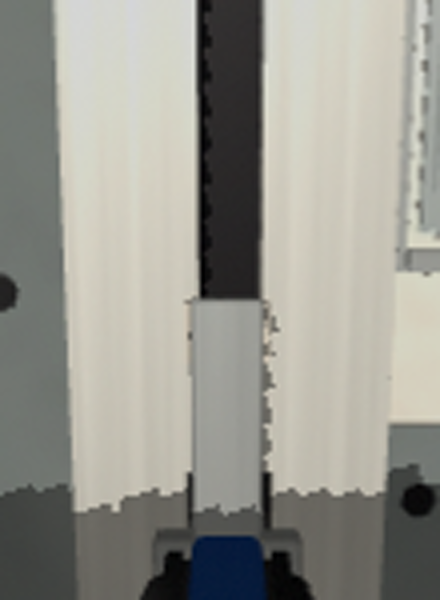

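The window's dark strips are now symmetric about the arm, at crop x≈189 and x≈268. I'll lower it gently.

```bash
python3 -m inch '[0,0.001,0.0002,0,0,0,1,0,0.0015,0,0,0,0,1,0,0,0,0,0,0,1]'
python3 -m inch '[0,0.0015,0,0,0,0,1,0,0.0015,0,0,0,0,1,0,0,0,0,0,0,1]'
```

```text
t: 10.1
eef_pos: [533.9, -208.6, 63.9]
tcp_rot: [-1.571, 0.0, -1.882]
ft_force: [-0.1, 0.2, -0.7]
opening: 0.122
t: 10.4
eef_pos: [533.9, -208.6, 60.9]
tcp_rot: [-1.571, 0.0, -1.882]
ft_force: [-0.3, -0.4, -1.8]
opening: 0.124
```

```bash
python3 -m inch '[0,0.0015,0,0,0,0,1,0,0.002,0,0,0,0,1,0,0.0015,0,0,0,0,1,0,0,0,0,0,0,1]'
python3 -m inch '[0,0.0015,0,0,0,0,1,0,0.0015,0,0,0,0,1,0,0,0,0,0,0,1]'
python3 - <<'E'
from cell import env
from h import *
s=env.state();print(s['t'],s['eef_pos'],np.degrees(s['tcp_rot']),s['ft_force'],s['moment'])
c=env.read_camera("side"); np.savez("pics/side7.npz",**c); crop(c,220,90,100,90,6.5,"pics/s7.png")
c=env.read_camera("wrist"); np.savez("pics/wrist7.npz",**c); crop(c,200,80,110,150,4,"pics/w7.png")
E
```

```text
t: 10.8
eef_pos: [533.9, -208.6, 55.8]
tcp_rot: [-1.571, 0.0, -1.882]
ft_force: [0.4, 0.1, -1.9]
opening: 0.127
t: 11.1
eef_pos: [533.9, -208.6, 52.9]
tcp_rot: [-1.571, 0.0, -1.882]
ft_force: [-0.2, 0.2, -0.5]
opening: 0.124
11.1 [ 533.92596658 -208.6057812    52.88425175] [-9.00169563e+01  8.61294714e-03 -1.07819857e+02] [-0.2149983   0.20200745 -0.49177146] [-0.12870821  0.11378232  0.04676654]
```

View pics/s7.png

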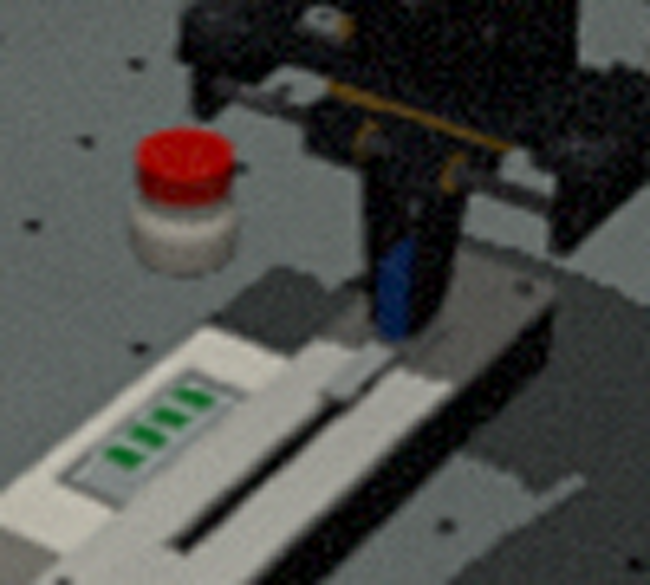

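View pics/w7.png

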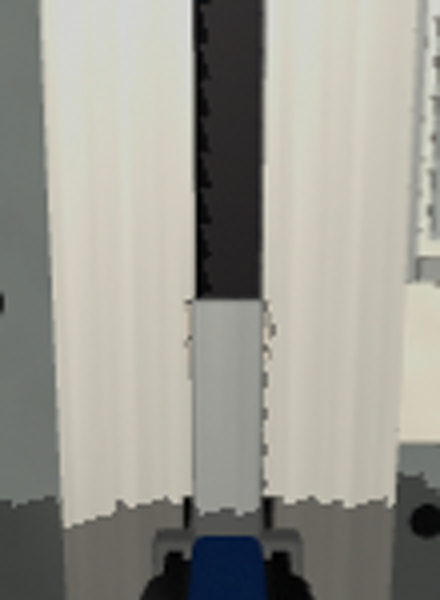

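The arm is centred on the slot, edges 193–262 against 195–262. Now I'll feel for the collar seat.

```bash
python3 -m inch '[0,0.0005,0,0,0,0,1,0,0.0002,0,0,0,0,1]'
python3 -m inch '[0,0.0005,0,0,0,0,1,0,0,0,0,0,0,1]'
python3 -m inch '[0,0.0004,0,0,0,0,1,0,0,0,0,0,0,1]'
```

```text
t: 11.4
eef_pos: [534.0, -208.7, 52.4]
tcp_rot: [-1.571, 0.0, -1.882]
ft_force: [0.2, -1.1, -2.2]
opening: 0.123
t: 11.6
eef_pos: [534.0, -208.6, 51.8]
tcp_rot: [-1.571, 0.0, -1.882]
ft_force: [-0.7, 0.0, -1.8]
opening: 0.125
t: 11.8
eef_pos: [534.0, -208.6, 51.6]
tcp_rot: [-1.571, 0.0, -1.882]
ft_force: [-0.3, 0.2, 0.3]
opening: 0.128
```

```bash
python3 -m inch '[-0.002,-0.0007,0,0,0,0,1,-0.005,0,0,0,0,0,1,-0.006,0,0,0,0,0,1,-0.006,0,0,0,0,0,1,-0.006,0,0,0,0,0,1,-0.006,0,0,0,0,0,1,-0.006,0,0,0,0,0,1,-0.005,0,0,0,0,0,1,-0.002,0,0,0,0,0,1,0,0,0,0,0,0,1]'
python3 - <<'E'
from cell import env
from h import *
s=env.state();print(s['t'],s['eef_pos'],np.degrees(s['tcp_rot']),s['ft_force'],s['moment'])
c=env.read_camera("wrist"); np.savez("pics/wrist8.npz",**c); crop(c,200,80,110,150,4,"pics/w8.png")
E
```

```text
t: 12.8
eef_pos: [547.5, -166.5, 52.2]
tcp_rot: [-1.571, 0.0, -1.881]
ft_force: [-0.1, -0.0, -1.5]
opening: 0.128
12.8 [ 547.54197088 -166.46102419   52.1950368 ] [-9.00030435e+01  5.60480407e-03 -1.07793418e+02] [-0.10561694 -0.04651207 -1.52485213] [-0.1386704   0.09579257 -0.03623608]
```

View pics/w8.png

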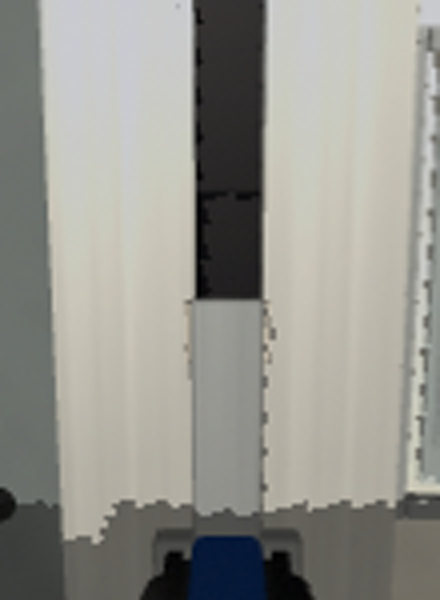

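Still centred, and no force. I'll go on to just short of the earliest possible stop.

```bash
python3 -m inch '[-0.003,0,0,0,0,0,1,-0.005,0,0,0,0,0,1,-0.005,0,0,0,0,0,1,-0.003,0,0,0,0,0,1,-0.001,0,0,0,0,0,1,-0.001,0,0,0,0,0,1]'
python3 -m inch '[-0.001,0,0,0,0,0,1,-0.001,0,0,0,0,0,1,-0.001,0,0,0,0,0,1,-0.001,0,0,0,0,0,1]'
python3 -m inch '[-0.001,0,0,0,0,0,1,-0.001,0,0,0,0,0,1,-0.001,0,0,0,0,0,1,-0.001,0,0,0,0,0,1]'
```

```text
t: 13.45
eef_pos: [553.0, -149.5, 52.2]
tcp_rot: [-1.571, 0.0, -1.881]
ft_force: [0.1, 0.5, -2.2]
opening: 0.128
t: 13.85
eef_pos: [554.2, -145.8, 52.2]
tcp_rot: [-1.571, 0.0, -1.882]
ft_force: [-0.3, -0.5, -1.5]
opening: 0.124
t: 14.25
eef_pos: [555.5, -141.9, 52.2]
tcp_rot: [-1.571, 0.0, -1.882]
ft_force: [0.2, -1.1, -2.0]
opening: 0.128
```

```bash
cat > ok.py <<'E'
import sys,numpy as np
from cell import env
f=env.state()['ft_force'];a=f[0]*.308+f[1]*.951;print("along slot",round(a,1))
sys.exit(0 if abs(a)<4 else 1)
E
python3 -m inch '[-0.001,0,0,0,0,0,1,-0.001,0,0,0,0,0,1]' && python3 ok.py && python3 -m inch '[-0.001,0,0,0,0,0,1,-0.001,0,0,0,0,0,1]' && python3 ok.py && python3 -m inch '[-0.001,0,0,0,0,0,1,-0.001,0,0,0,0,0,1]' && python3 ok.py && python3 -m inch '[-0.001,0,0,0,0,0,1,-0.001,0,0,0,0,0,1]' && python3 ok.py && python3 -m inch '[-0.001,0,0,0,0,0,1,-0.001,0,0,0,0,0,1]' && python3 ok.py && python3 -m inch '[-0.001,0,0,0,0,0,1,-0.001,0,0,0,0,0,1]' && python3 ok.py
```

```text
t: 14.45
eef_pos: [556.1, -140.0, 52.2]
tcp_rot: [-1.571, 0.0, -1.882]
ft_force: [0.1, 0.3, -1.6]
opening: 0.129
along slot 0.4
t: 14.65
eef_pos: [556.7, -138.1, 52.2]
tcp_rot: [-1.571, 0.0, -1.882]
ft_force: [0.8, 0.3, -2.2]
opening: 0.125
along slot 0.6
t: 14.85
eef_pos: [557.3, -136.2, 52.2]
tcp_rot: [-1.571, 0.0, -1.882]
ft_force: [0.3, -0.6, -1.0]
opening: 0.123
along slot -0.5
t: 15.05
eef_pos: [557.9, -134.3, 52.2]
tcp_rot: [-1.571, 0.0, -1.882]
ft_force: [-0.5, 0.4, -1.7]
opening: 0.127
along slot 0.3
t: 15.25
eef_pos: [558.5, -132.4, 52.2]
tcp_rot: [-1.571, 0.0, -1.882]
ft_force: [0.3, 0.5, 0.1]
opening: 0.126
along slot 0.5
t: 15.45
eef_pos: [559.1, -130.5, 52.2]
tcp_rot: [-1.571, 0.0, -1.882]
ft_force: [-0.5, 0.1, -2.1]
opening: 0.126
along slot -0.0
```

```bash

python3 -m inch '[-0.001,0,0,0,0,0,1,-0.001,0,0,0,0,0,1]' && python3 ok.py && python3 -m inch '[-0.001,0,0,0,0,0,1,-0.001,0,0,0,0,0,1]' && python3 ok.py && python3 -m inch '[-0.001,0,0,0,0,0,1,-0.001,0,0,0,0,0,1]' && python3 ok.py && python3 -m inch '[-0.001,0,0,0,0,0,1,-0.001,0,0,0,0,0,1]' && python3 ok.py && python3 -m inch '[-0.001,0,0,0,0,0,1,-0.001,0,0,0,0,0,1]' && python3 ok.py && python3 -m inch '[-0.001,0,0,0,0,0,1,-0.001,0,0,0,0,0,1]' && python3 ok.py && python3 -m inch '[-0.001,0,0,0,0,0,1,-0.001,0,0,0,0,0,1]' && python3 ok.py && python3 -m inch '[-0.001,0,0,0,0,0,1,-0.001,0,0,0,0,0,1]' && python3 ok.py
```

```text
t: 15.65
eef_pos: [559.7, -128.6, 52.2]
tcp_rot: [-1.571, 0.0, -1.882]
ft_force: [0.4, -0.0, -1.1]
opening: 0.122
along slot 0.1
t: 15.85
eef_pos: [560.4, -126.7, 52.2]
tcp_rot: [-1.571, 0.0, -1.882]
ft_force: [-0.6, -0.7, -2.0]
opening: 0.127
along slot -0.8
t: 16.05
eef_pos: [560.9, -124.8, 52.2]
tcp_rot: [-1.571, 0.0, -1.882]
ft_force: [-0.9, -0.7, -1.1]
opening: 0.125
along slot -0.9
t: 16.25
eef_pos: [561.6, -122.9, 52.2]
tcp_rot: [-1.571, 0.0, -1.882]
ft_force: [0.1, 0.2, -2.2]
opening: 0.126
along slot 0.2
t: 16.45
eef_pos: [562.2, -121.0, 52.2]
tcp_rot: [-1.571, 0.0, -1.882]
ft_force: [-1.3, 0.7, -1.0]
opening: 0.126
along slot 0.2
t: 16.65
eef_pos: [562.8, -119.1, 52.2]
tcp_rot: [-1.571, 0.0, -1.882]
ft_force: [-0.3, -0.4, -1.8]
opening: 0.121
along slot -0.5
t: 16.85
eef_pos: [563.4, -117.1, 52.2]
tcp_rot: [-1.571, 0.0, -1.882]
ft_force: [-0.3, -0.3, -1.5]
opening: 0.125
along slot -0.4
t: 17.05
eef_pos: [564.0, -115.3, 52.2]
tcp_rot: [-1.571, 0.0, -1.882]
ft_force: [-0.3, 0.3, -1.4]
opening: 0.128
along slot 0.2
```

```bash

python3 -m inch '[-0.001,0,0,0,0,0,1,-0.001,0,0,0,0,0,1]' && python3 ok.py && python3 -m inch '[-0.001,0,0,0,0,0,1,-0.001,0,0,0,0,0,1]' && python3 ok.py && python3 -m inch '[-0.001,0,0,0,0,0,1,-0.001,0,0,0,0,0,1]' && python3 ok.py && python3 -m inch '[-0.001,0,0,0,0,0,1,-0.001,0,0,0,0,0,1]' && python3 ok.py && python3 -m inch '[-0.001,0,0,0,0,0,1,-0.001,0,0,0,0,0,1]' && python3 ok.py && python3 -m inch '[-0.001,0,0,0,0,0,1,-0.001,0,0,0,0,0,1]' && python3 ok.py && python3 -m inch '[-0.001,0,0,0,0,0,1,-0.001,0,0,0,0,0,1]' && python3 ok.py && python3 -m inch '[-0.001,0,0,0,0,0,1,-0.001,0,0,0,0,0,1]' && python3 ok.py
```

```text
t: 17.25
eef_pos: [564.6, -113.4, 52.2]
tcp_rot: [-1.571, 0.0, -1.882]
ft_force: [0.1, -0.6, -1.2]
opening: 0.123
along slot -0.6
t: 17.45
eef_pos: [565.2, -111.5, 52.2]
tcp_rot: [-1.571, 0.0, -1.882]
ft_force: [-0.1, -0.0, -1.4]
opening: 0.123
along slot -0.0
t: 17.65
eef_pos: [565.6, -110.3, 52.2]
tcp_rot: [-1.571, -0.001, -1.881]
ft_force: [-4.1, -10.7, -1.3]
opening: 0.128
along slot -11.5
```

Stop felt: 11.5 N, with the axis at rail y ≈ +34. I'll ease off to near zero force and begin turning clockwise.

```bash
python3 -m inch '[0.0006,0,0,0,0,0,1,0,0,0,0,0,0,1]' && python3 ok.py; python3 -c "
from cell import env;s=env.state();print(s['eef_pos'],s['moment'])"; python3 -m inch '[0,0,0,0,3,0,1,0,0,0,0,4,0,1,0,0,0,0,4,0,1,0,0,0,0,3,0,1,0,0,0,0,0,0,1]';python3 -c "
from cell import env;s=env.state();print(s['eef_pos'],s['moment'],s['tcp_rot']*57.296)"
```

```text
t: 17.85
eef_pos: [565.6, -110.5, 52.2]
tcp_rot: [-1.571, -0.0, -1.882]
ft_force: [-1.7, -4.1, 0.2]
opening: 0.121
along slot -4.4
[ 565.5579582  -110.49626224   52.22713288] [-0.95395398  0.36513909 -0.01937141]
t: 18.35
eef_pos: [564.9, -110.3, 52.0]
tcp_rot: [-1.572, -0.001, -2.128]
ft_force: [-2.7, -3.6, -0.3]
opening: 0.127
[ 564.93127089 -110.33906485   51.99838887] [-0.95445748  0.76657812  0.04324904] [-9.00832492e+01 -4.38762900e-02 -1.21913007e+02]
```

It turns freely, 14° with little force. I'll correct a small sideways drift and go on.

```bash
python3 -m inch '[0,0,0.0005,0,4,0,1,0,0,0,0,6,0,1,0,0,0,0,6,0,1,0,0,0,0,4,0,1,0,0,0,0,0,0,1]';python3 -c "
from cell import env;s=env.state();print(s['eef_pos'],s['ft_force'],s['moment'],s['tcp_rot']*57.296)"
```

```text
t: 18.85
eef_pos: [565.4, -110.5, 52.0]
tcp_rot: [-1.572, -0.001, -2.476]
ft_force: [-4.1, -3.7, -2.0]
opening: 0.126
[ 565.43435654 -110.49465987   51.98577794] [-4.12774716 -3.73106957 -2.04278361] [-0.90240081  0.95595018 -0.02258068] [-9.00631129e+01 -5.77821891e-02 -1.41864940e+02]
```

```bash
python3 -m inch '[0.0002,0,0,0,4,0,1,0,0,0,0,7,0,1,0,0,0,0,7,0,1,0,0,0,0,5,0,1,0,0,0,0,0,0,1]';python3 -c "
from cell import env;s=env.state();print(s['eef_pos'],s['ft_force'],s['moment'],s['tcp_rot']*57.296)"
```

```text
t: 19.35
eef_pos: [566.2, -110.4, 52.3]
tcp_rot: [-1.571, 0.001, -2.876]
ft_force: [0.8, -0.7, -1.6]
opening: 0.121
[ 566.21791881 -110.42444145   52.29881732] [ 0.77890163 -0.67285192 -1.59098347] [-0.13014374  0.18687555  0.0347912 ] [-9.00004390e+01  4.13290608e-02 -1.64778739e+02]
```

```bash
python3 -m inch '[0,0,0,0,4,0,1,0,0,0,0,7,0,1,0,0,0,0,7,0,1,0,0,0,0,6,0,1,0,0,0,0,3,0,1,0,0,0,0,0,0,1]';python3 -c "
from cell import env;s=env.state();print(s['eef_pos'],s['ft_force'],s['moment'],s['tcp_rot']*57.296)"
```

```text
t: 19.95
eef_pos: [565.9, -110.6, 52.2]
tcp_rot: [-1.571, -0.0, 2.939]
ft_force: [-1.9, -1.3, -0.8]
opening: 0.124
[ 565.88455571 -110.58916131   52.24377881] [-1.8987192  -1.29247145 -0.75781582] [-0.38536542  0.46084868  0.04764716] [-9.00014608e+01 -2.07588957e-03  1.68367042e+02]
```

```bash
cat > mz.py <<'E'
import sys
from cell import env
s=env.state();print("yaw",s['tcp_rot'][2]*57.296,"mz",s['moment'][2].round(3),s['ft_force'].round(1));sys.exit(0 if abs(s['moment'][2])<0.25 else 1)
E
python3 -m inch '[0,0,0,0,2,0,1,0,0,0,0,2,0,1,0,0,0,0,0,0,1]' && python3 mz.py && python3 -m inch '[0,0,0,0,1,0,1,0,0,0,0,0,0,1]' && python3 mz.py && python3 -m inch '[0,0,0,0,1,0,1,0,0,0,0,0,0,1]' && python3 mz.py && python3 -m inch '[0,0,0,0,0.7,0,1,0,0,0,0,0,0,1]' && python3 mz.py && python3 -m inch '[0,0,0,0,0.7,0,1,0,0,0,0,0,0,1]' && python3 mz.py
```

```text
t: 20.25
eef_pos: [565.5, -110.9, 52.2]
tcp_rot: [-1.57, -0.001, 2.87]
ft_force: [-3.8, -4.8, -0.1]
opening: 0.126
yaw 164.41764066370465 mz 0.116 [-3.8 -4.8 -0.1]
t: 20.45
eef_pos: [565.4, -111.0, 52.2]
tcp_rot: [-1.57, -0.001, 2.853]
ft_force: [-4.7, -5.7, 0.9]
opening: 0.121
yaw 163.46165713339923 mz 0.114 [-4.7 -5.7  0.9]
t: 20.65
eef_pos: [565.3, -111.1, 52.2]
tcp_rot: [-1.57, -0.001, 2.836]
ft_force: [-4.7, -6.7, 0.8]
opening: 0.125
yaw 162.46582831585962 mz 0.097 [-4.7 -6.7  0.8]
t: 20.85
eef_pos: [565.2, -111.1, 52.2]
tcp_rot: [-1.57, -0.001, 2.824]
ft_force: [-5.1, -7.3, 0.4]
opening: 0.126
yaw 161.78044081761053 mz 0.16 [-5.1 -7.3  0.4]
t: 21.05
eef_pos: [565.2, -111.2, 52.2]
tcp_rot: [-1.57, -0.001, 2.811]
ft_force: [-5.3, -7.4, 0.9]
opening: 0.127
yaw 161.08220921882315 mz 0.208 [-5.3 -7.4  0.9]
```

```bash
python3 - <<'E'
from cell import env
from h import *
c=env.read_camera("wrist"); np.savez("pics/wrist9.npz",**c); crop(c,150,60,220,190,3.1,"pics/w9.png")
c=env.read_camera("top"); np.savez("pics/top9.npz",**c); crop(c,240,140,130,90,6,"pics/t9.png")
E
```

```text
(no output)
```

View pics/w9.png

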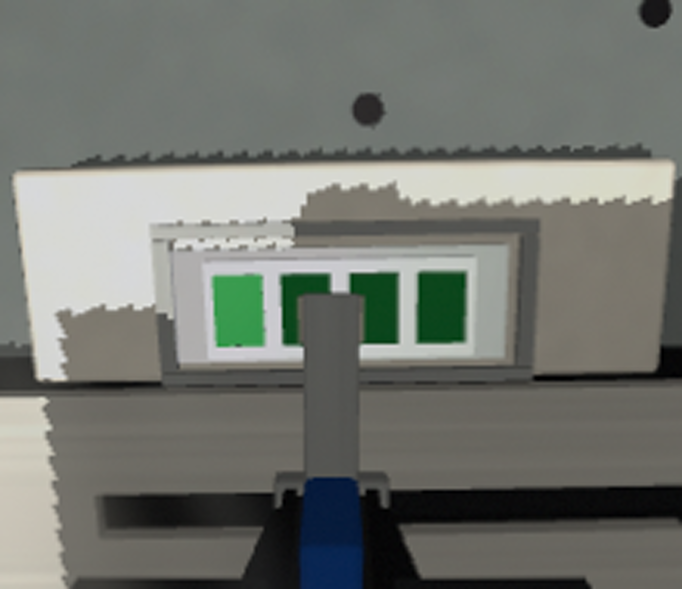

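View pics/t9.png

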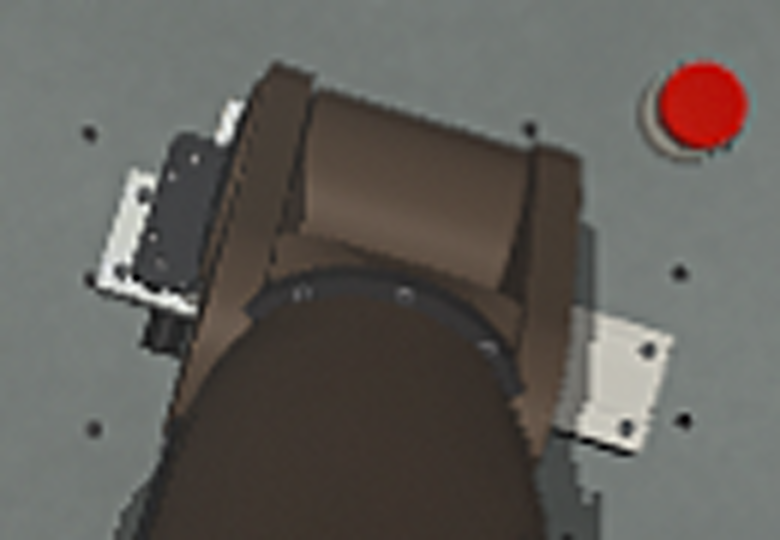

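```bash
python3 - <<'E'
from cell import env
from h import *
c=dict(np.load("pics/wrist9.npz"));g=cv2.cvtColor(c["pixels"],cv2.COLOR_BGR2GRAY).astype(float)
s=env.state();T=s['eef_pos']
f=3.1
P=lambda x,y,z: atz(c,(x+.5)/f-.5+150,(y+.5)/f-.5+60,z)
# rail +x edge (shelf/rail) line subpixel: bottom gap edge at crop y~388-372 ; slot upper edge
def vline(us,v0,v1,sgn,thr):
    o=[]
    for u in us:
        col=g[:,u]
        for v in range(v0,v1):
            if (col[v]-thr)*sgn<0<=(col[v+1]-thr)*sgn: o.append((u,v+(thr-col[v])/(col[v+1]-col[v])));break
    return np.array(o)
for nm,us,v0,v1,sgn in(("slot +x edge L",range(190,236,3),208,232,-1),("slot +x edge R",range(280,345,3),208,232,-1)):
    pass
A=vline(list(range(192,232,3))+list(range(282,350,3)),200,235,-1,65)
W=np.array([atz(c,u,v,40)[:2] for u,v in A]);vx,vy,_,_=cv2.fitLine(W.astype(np.float32),cv2.DIST_HUBER,0,.01,.01).ravel()
print("slot edge yaw",np.degrees(np.arctan2(vy,vx)),len(A),(-18.05+90))
n=np.array([-vy,vx]);print("resid",np.round((W-W.mean(0))@n,1))
L=[];Rr=[]
for v in range(160,205,3):
    r=g[v]
    gr=np.gradient(cv2.GaussianBlur(g[v:v+1],(3,1),0)[0])
    l=243+np.argmax(abs(gr[243:254]));q=260+np.argmax(abs(gr[260:272]));L.append(atz(c,l,v,T[2]-3.5)[:2]);Rr.append(atz(c,q,v,T[2]-3.5)[:2])
for e in (L,Rr):
    vx,vy,_,_=cv2.fitLine(np.array(e,np.float32),cv2.DIST_HUBER,0,.01,.01).ravel();print("arm yaw",np.degrees(np.arctan2(vy,vx)))
print(T,s['tcp_rot']*57.296, P(332,295,T[2]-3.5))
E
```

```text
slot edge yaw 72.117065 37 71.95
resid [ 0.2 -0.1 -0.1 -0.1 -0.   0.   0.1 -0.1 -0.   0.   0.1  0.1 -0.   0.
 -0.1 -0.  -0.1 -0.   0.   0.1  0.1 -0.   0.   0.1  0.1  0.1 -0.1 -0.1
 -0.  -0.   0.  -0.1 -0.1 -0.   0.   0.1  0. ]
arm yaw -17.07371
arm yaw -21.056711
[ 565.200225   -111.22483307   52.21972809] [-8.99401456e+01 -7.03271890e-02  1.61102498e+02] [ 615.53617661 -129.12187948   48.71972809]
```

The arm sits square across, over the slide and clear of it. The end stop has been met at about 1° of wind-up. I'll relax that, seat the collar and check forces.

```bash
python3 -m inch '[0.0001,0,0.0003,0,-0.7,0,1,0,0,0,0,0,0,1]' && python3 mz.py; python3 -m inch '[0,0.0006,0,0,0,0,1,0,0,0,0,0,0,1]' && python3 mz.py; python3 -m inch '[0.0001,0,0.0002,0,0,0,1,0,0,0,0,0,0,1]'; python3 mz.py
```

```text
t: 21.35
eef_pos: [565.3, -111.3, 52.2]
tcp_rot: [-1.57, -0.001, 2.824]
ft_force: [-3.4, -6.2, -1.0]
opening: 0.126
yaw 161.81180797808085 mz 0.116 [-3.4 -6.2 -1. ]
t: 21.55
eef_pos: [565.5, -111.4, 51.8]
tcp_rot: [-1.57, -0.0, 2.824]
ft_force: [-3.9, -5.6, 1.2]
opening: 0.122
yaw 161.78828088551475 mz 0.058 [-3.9 -5.6  1.2]
t: 21.75
eef_pos: [565.5, -111.4, 51.8]
tcp_rot: [-1.57, 0.0, 2.824]
ft_force: [-3.0, -4.2, 1.2]
opening: 0.125
yaw 161.77772114740335 mz 0.04 [-3.  -4.2  1.2]
```

```bash
python3 -m inch '[0.0001,0,0.0003,0,0,0,1,0,0,0,0,0,0,1]'; python3 mz.py; python3 -m inch '[0,0,0,0,0,0,-0.5,0,0,0,0,0,0,-0.5,0,0,0,0,0,0,-0.5,0,0,0,0,0,0,-0.5,0,0,0,0,0,0,-0.5,0,0,0,0,0,0,-0.5]'; python3 mz.py;python3 - <<'E'
from cell import env
from h import *
c=env.read_camera("wrist"); np.savez("pics/wrist10.npz",**c); crop(c,150,60,220,190,3.1,"pics/w10.png")
E
```

```text
t: 21.95
eef_pos: [565.4, -111.5, 51.8]
tcp_rot: [-1.571, 0.0, 2.822]
ft_force: [-3.0, -4.1, 1.0]
opening: 0.125
yaw 161.66089144322234 mz 0.028 [-3.  -4.1  1. ]
t: 22.55
eef_pos: [565.4, -111.2, 51.6]
tcp_rot: [-1.571, 0.0, 2.819]
ft_force: [0.4, 0.1, -0.3]
opening: 0.574
yaw 161.48896897917578 mz -0.004 [ 0.4  0.1 -0.3]
```

View pics/w10.png

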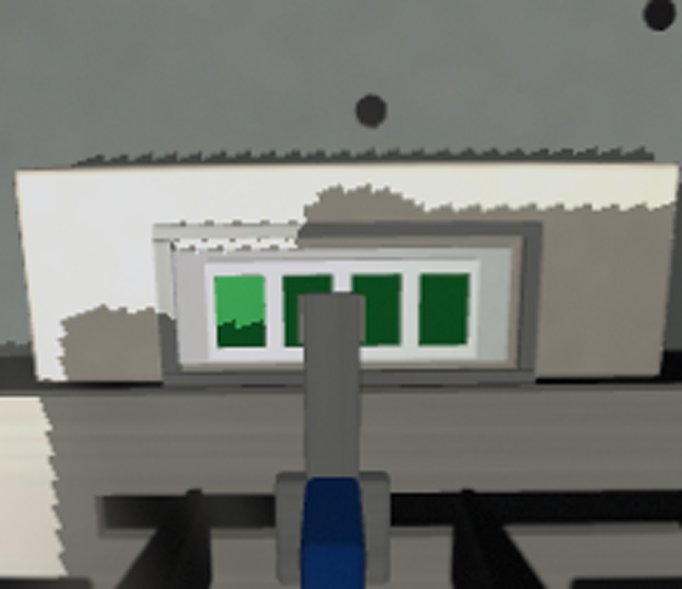

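The fingers are clear of the wing on both sides, at crop x≈190 and x≈470, and the arm is square over the slide. I'll retreat upward and check.

```bash
python3 -m inch '[0,-0.003,0,0,0,0,-0.5,0,-0.01,0,0,0,0,-0.5,0,-0.02,0,0,0,0,-0.5,0,-0.025,0,0,0,0,-0.5,0,-0.025,0,0,0,0,-0.5,0,-0.025,0,0,0,0,-0.5,0.02,-0.02,0,0,0,0,-0.5,0.03,0,0,0,0,0,-0.5,0.03,0,0,0,0,0,-0.5,0.02,0,0,0,0,0,-0.5]'
python3 -m inch '[0.04,0,0,0,0,0,-0.5,0.04,0,0,0,0,0,-0.5,0,0,0.05,0,0,0,-0.5,0,0,0.05,0,0,0,-0.5,0,0,0.05,0,0,0,-0.5,0,0,0.05,0,0,0,-0.5,0,0,0.04,0,0,0,-0.5,0,0,0.02,0,0,0,-0.5,0,0,0,0,0,0,-0.5]'
python3 - <<'E'
from cell import env
from h import *
c=env.read_camera("top"); np.savez("pics/top11.npz",**c); crop(c,150,120,220,150,3.6,"pics/t11.png")
c=env.read_camera("side"); np.savez("pics/side11.npz",**c); crop(c,110,90,220,210,2.8,"pics/s11.png")
E
```

```text
t: 23.6
eef_pos: [468.8, -78.9, 180.5]
tcp_rot: [-1.571, 0.0, 2.818]
ft_force: [1.1, 0.1, 0.2]
opening: 0.748
t: 24.5
eef_pos: [311.5, -302.8, 180.2]
tcp_rot: [-1.57, 0.001, 2.815]
ft_force: [0.8, 0.9, -0.3]
opening: 0.748
```

View pics/t11.png

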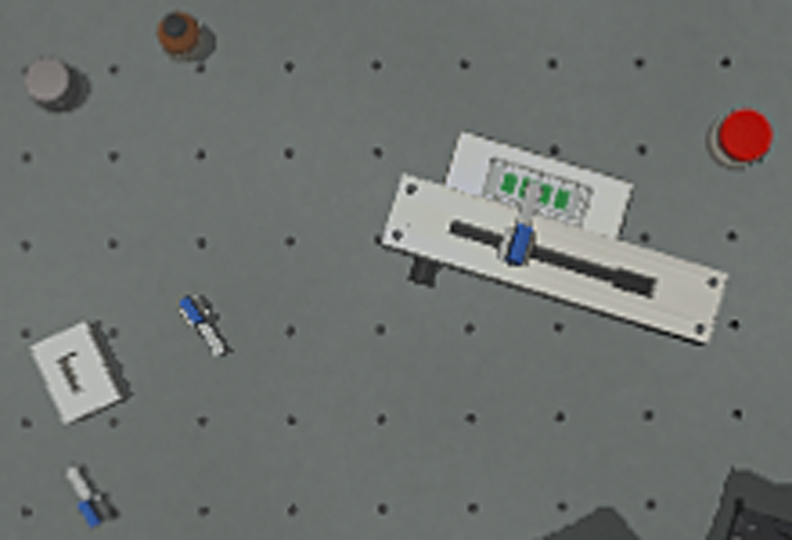

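View pics/s11.png

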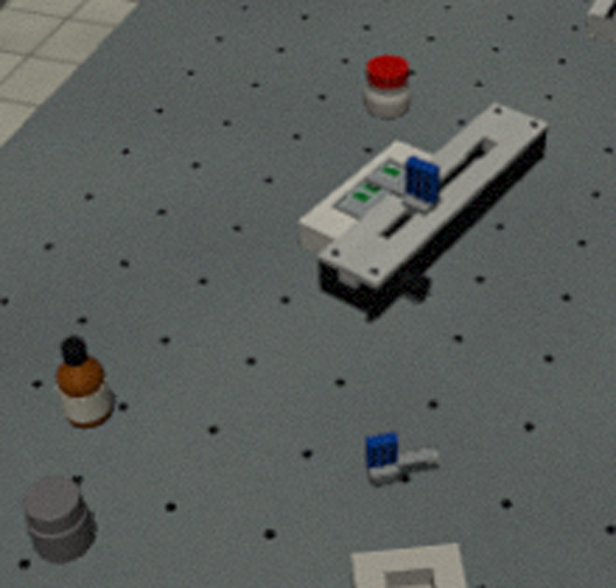

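The top view shows the wing across the slot at (519,244), with the arm pointing over the slide. The slide, bottle, canister and jar look unmoved, and the robot is clear. One numeric check before handing in.

```bash
python3 - <<'E'
from cell import env
from h import *
a=dict(np.load("pics/top0.npz"));b=dict(np.load("pics/top11.npz"))
ga,gb=[cv2.cvtColor(x["pixels"],cv2.COLOR_BGR2GRAY).astype(np.float32) for x in(a,b)]
for n,(x,y,w,h) in dict(jar=(344,146,26,24),bottle=(190,120,22,20),can=(153,133,22,22),slide_ends=(280,158,14,16),slide_end2=(306,165,12,18)).items():
    print(n,cv2.phaseCorrelate(ga[y:y+h,x:x+w].copy(),gb[y:y+h,x:x+w].copy()))
for n in("top11","side11"):
    c=dict(np.load(f"pics/{n}.npz"));X=cloud(c);px=c["pixels"].astype(int)
    m=(px[...,0]>px[...,2]+40)&(X[...,2]>(78 if n=="top11" else 79))&(X[...,2]<92)&(abs(X[...,0]-565)<40)&(abs(X[...,1]+111)<40)
    p=X[m];d=p[:,:2].mean(0)-[556.8,-142.9];print(n,m.sum(),p.mean(0),cv2.minAreaRect(p[:,:2].astype(np.float32)),"rail x,y",d@[.951,-.309],d@[.309,.951])
s=env.state();print(s['t'],s['ft_force'])
env.job_done()
E
```

```text
jar ((0.5835627801088936, -0.013933002621401513), 1.0092076703354165)
bottle ((-0.009085440353672425, -0.057717742444877373), 0.9969197869300842)
can ((0.009584620770489494, -0.003138181141210339), 0.9902015601595243)
slide_ends ((0.48186756827344723, 0.020757806002297485), 0.9975506822268169)
slide_end2 ((-0.026226791635242996, -0.016817169128861664), 0.9528200068959484)
top11 40 [ 566.8945073  -110.27084532   83.83742779] ((567.1537475585938, -110.09275817871094), (10.904322624206543, 28.396818161010742), 70.13127136230469) rail x,y -0.4825323553836117 34.149528851479744
side11 51 [ 562.83826983 -106.20956672   82.39661553] ((563.0736694335938, -108.39752197265625), (13.583155632019043, 28.299360275268555), 75.81097412109375) rail x,y -5.594949272536462 36.758427423754476
24.6 [-0.8115628   0.64726266 -0.09678738]
the job is handed in; nothing more can be done
```

The stud is locked in the rail at the hidden stop, with its clip arm square across over the chamber slide. The job was handed in at 24.6 s.

- **Pick-up and entry:** I took the largest stud from its stand and lowered it through the window with the arm towards the stop end. I felt no resistance going in.
- **Slide to the stop:** I slid it in 1 mm steps until the stop pushed back with about 11.5 N, at rail y ≈ +34 mm.
- **Turn and release:** I eased off and turned it about 90° clockwise until the force rose near square. Then I relaxed the load, seated the collar, opened the gripper and backed away. The highest force I read was about 11.5 N.

**Last checks:**
- **Stud pose:** the top camera puts the stud at rail y 34.1 mm, matching where I felt the stop. The gripper let go with the tool at about -18.3°, and the rail is square at -18°. The camera's own angle readings disagree by a few degrees; they come from only a few pixels.
- **Side camera:** its depth reading was about 5 mm off sideways, which the slot does not allow. It showed a similar offset at the start, so I put it down to calibration.
- **Bottle, canister and one slide end:** the image comparison shows no shift.
- **Jar and other slide end:** the same comparison gave about 0.5 pixel (roughly 1.5 mm). Both look unmoved in the pictures and the robot never came near the jar, so I take this as an error in the comparison, but I did not resolve it before handing in.

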